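# Stand the wet bench boards to drain at the tiled splashback

### The job

First clear the lidded weighing jars out of the drip tray and stand them upright on the cork mat, then push the drip tray fully home under the tiled wall. Then take every wet board from the wooden rack and lean it flat against the front of the wall, standing on its short end in the tray with its foot at the front lip so that it cannot slide out, the boards side by side with a gap between neighbours. At the end the jars must still stand on the mat with the tray home, and everything else on the bench is to be left where it is.

Things in the scene. Friction and masses are not known exactly. Their poses are not given: they have to be found in the camera images.
- station: fixed draining station: a low tiled splashback wall, 430 mm long, 30 mm thick, in a wooden frame. Origin on the bench under the middle of the wall's front face; x runs along the wall, y points into the wall, so the room side where boards go is -y. Aluminium runners 14 mm high at x = -182 and +182 mm guide the drip tray.
- wall_top (a point): middle of the top edge of the wall's front face, 190 mm above the bench; axes as the station. The front face is the station's plane y = 0, from the wall's underside at z = 45 mm (open below, the tray slides under) to z = 190 mm.
- drip_tray (a joint): steel drip tray sliding along the station's y under the wall: 0 = fully home at its stop, up to 0.115 m = pulled out to the room. About 3 N of friction; stays where left. Floor 6 mm, rim 20 mm above the bench; inside it is 332 mm along the wall. When home, the inner face of its front lip is at y = -78 mm of the station.
- tray_lip (a point): middle of the top edge of the tray's front lip, on its outer face, 20 mm above the bench; axes as the station. The lip is 4 mm thick and reaches down to 2 mm above the bench, so it can be pushed from outside.
- rack: fixed wooden rack that holds the wet boards upright; 187 x 84 mm, 68 mm high. Origin at the centre of its underside. Four slots at x = -60, -20, 20, 60 mm of the rack, each 13 mm wide and 60 mm deep with its floor 8 mm above the bench; some may be empty.
- mat: fixed cork mat, 180 mm (its x) by 140 mm (its y), 4 mm thick, flat on the bench. Origin at the centre of its underside.
- board1_mid (a point): centre of a grey plastic bench board, 10 mm thick (its x), 50 mm wide (its y), 250 mm long (its z, pointing up when it stands), 0.1 to 0.2 kg, with a dark spot on the face near its upper end. Upright in a rack slot at the start; may be absent.
- board1_foot (a point): centre of the lower end face of board1, 125 mm below its centre; axes as the board
- board2_mid (a point): centre of a grey plastic bench board, 10 mm thick (its x), 50 mm wide (its y), 250 mm long (its z, pointing up when it stands), 0.1 to 0.2 kg, with a dark spot on the face near its upper end. Upright in a rack slot at the start; all boards are alike; may be absent.
- board2_foot (a point): centre of the lower end face of board2, 125 mm below its centre; axes as the board
- board3_mid (a point): centre of a grey plastic bench board, 10 mm thick (its x), 50 mm wide (its y), 250 mm long (its z, pointing up when it stands), 0.1 to 0.2 kg, with a dark spot on the face near its upper end. Upright in a rack slot at the start; all boards are alike; may be absent.
- board3_foot (a point): centre of the lower end face of board3, 125 mm below its centre; axes as the board
- board4_mid (a point): centre of a grey plastic bench board, 10 mm thick (its x), 50 mm wide (its y), 250 mm long (its z, pointing up when it stands), 0.1 to 0.2 kg, with a dark spot on the face near its upper end. Upright in a rack slot at the start; all boards are alike; may be absent.
- board4_foot (a point): centre of the lower end face of board4, 125 mm below its centre; axes as the board
- jar1_mid (a point): centre, half-way up, of a low amber weighing jar with a black lid, 62 mm across, 46 mm tall, about 0.2 kg, its z axis up; stands in the drip tray at the start; may be absent.
- jar2_mid (a point): centre, half-way up, of a low amber weighing jar with a black lid, 62 mm across, 46 mm tall, about 0.2 kg, its z axis up; stands in the drip tray at the start; may be absent.
- flask: bystander, to be left alone: stoppered conical flask, 92 mm across, 150 mm tall; origin at the centre of its underside.
- beaker: bystander, to be left alone: glass beaker, 64 mm across, 85 mm tall; origin at the centre of its underside.
- dish: bystander, to be left alone: white evaporating dish, 70 mm across, 30 mm tall; origin at the centre of its underside.
- brush: bystander, to be left alone: flat cleaning brush with a wooden handle, lying on the bench
- wash_bottle: bystander, to be left alone: clear wash bottle, 64 mm across, 150 mm tall; origin at the centre of its underside.
- filter_papers: bystander, to be left alone: flat stack of round filter papers, 80 mm across, 14 mm high; origin at the centre of its underside.

How it is judged:
By the outcome, as a careful person would: the job done as asked, in the order asked, and still so for the second after the job is handed in, with the robot touching nothing.
Of board1, board2, board3, board4 only 3 to 4 are there at a start; the rules pass over those that are not, and their reading is None.
Of jar1, jar2 only 1 to 2 are there at a start; the rules pass over those that are not, and their reading is None.
At some moment in a run one of jar1, jar2 may be knocked a few centimetres aside while the robot is not near it.
It also fails if it takes over 210 s, if anything falls off the work surface, if the arm or the gripper's body presses on something with over 40 N, if the wrist force passes 120 N, or if a joint passes its speed limit or range.

### The arm

A 6-joint arm with a two-finger parallel gripper is mounted at the origin on the work surface. World frame = base frame: x ahead of the robot, y to its left, z up, the work surface at z = 0. Lengths are in mm, angles in rad, forces in N, time in s.
With the tool pointing down it reaches from about 250 to 800 mm from the base axis. Payload 8.5 kg.
Tool frame: the origin (TCP) lies at the centre of the arm's flange, where the gripper is bolted on; the fingertips stand 173 mm ahead of it and the grasp point (between the pads) lies 155 mm ahead of it; z points along the fingers, y is the line along which they close (so a half turn about z gives the same grasp; the last joint's range is limited). The gripper opens to 85 mm and grips with 20 to 120 N. Pads are 22 mm wide; open, the fingers measure 114 mm over their backs; the gripper's body (76 mm by 85 mm) begins 54 mm behind the grasp point. The pads swing forward as they close: fully open they stand 13 mm farther back than shut.
Start: joints at [1.182, 0.238, -0.013, 1.319, 0, 1.571], TCP at [199.004, 485.793, 404.676] pointing down, gripper open.
Joint ranges: [-2.66, 2.66], [-1.03, 1.9], [-1.14, 1.46], [-1.82, 2.27], [-1.45, 1.34], [-3.14, 3.14]. Speed limits (rad/s): [2.22, 2.22, 2.79, 3.14, 3.14, 3.14].

### API

Orientations are given as a unit quaternion [w, x, y, z].
In Python, from workcell import ctrl, fingers, planner, observe, capture gives the robot as it stands. Calls block until the motion is done:
- ctrl.movep(position, orientation): joint-space move of the TCP to a pose.
- ctrl.line_to(position, rotation=None, rate=150, until_force=None): straight line of the TCP; rotation=None keeps the orientation; rate is the mean speed in mm/s. With until_force (N) it stops when the force on the tool has changed by that much, and returns True; else False.
- ctrl.move_joints(angles): joint-space move.
- fingers.command_gripper(opening): finger opening in mm; the grip force is fixed at half the most; returns when the fingers have stopped.
- ctrl.pause(seconds).
- planner.solve_ik(position, orientation): joint angles nearest the present ones, or None.
- observe(): the state.
- capture(name): name is "side" or "top"; returns a dict with "img" (384x512x3 uint8, red, green, blue), "fx", "fy", "cx", "cy" (pixels), "dist_coeffs" ([k1, k2, p1, p2, k3] as OpenCV has them; the pictures are not rectified), "eye" and "rotation" of the camera in the world. Camera axes: x right, y up, looking along -z (the intrinsics and any distortion apply to the point x, -y, -z); pixel columns grow to the right and rows downward; lengths in mm; the calibration is good to about 2 mm. A picture is of the moment at which its call begins. There is no depth.
A pose or a line that the arm cannot do raises ctrl.IKError and nothing moves.
- ctrl.job_done(): hands the job in; it is judged then, once.
The state is a dict: "clock": time; "qpos": joint angles; "joint_velocities": joint speeds; "tau": joint torques, N m; "tcp_pos": TCP position; "tool_rot": TCP orientation; "ft_force": force on the tool from outside, world axes, zero at the start; "ft_torque": the same for the moment, N m; "gripper_width": finger opening in mm; "grip_force": force on a finger pad.
Only numpy, scipy, OpenCV 4.12 (cv2) and the standard library are available. Lean on these libraries where they do the work, as an engineer would, in place of code of your own. Each camera call takes 0.05 s, during which the arm holds its last target. There are 200 camera calls.

## Working session

There is one attempt and no reset: what is moved stays moved. The work goes in short steps, each a Python script; the robot and the scene stay as the last script left them, time stands still between calls to the robot, and variables do not carry over. Pictures are saved under pics/ and viewed, at most 18 in all, crops included, and the job is handed in when it is done.

```bash
ls; mkdir -p pics
python3 - <<'E'
from workcell import ctrl, fingers, planner, observe, capture
import cv2
for n in("side","top"):
    c=capture(n); cv2.imwrite(f"pics/{n}0.png",cv2.cvtColor(c["img"],cv2.COLOR_RGB2BGR))
    print({k:v for k,v in c.items() if k!="img"})
s=observe();print(s)
E
```

```text
pics
{'fx': 396.7544091309774, 'fy': 396.7544091309774, 'cx': 259.8086839285554, 'cy': 192.13898587494603, 'dist_coeffs': array([-0.08071397,  0.        ,  0.        ,  0.        ,  0.        ]), 'eye': array([390.27466871, 737.11076845, 608.43901794]), 'rotation': array([-0.10723479, -0.05841685,  0.4813846 ,  0.86796143])}
{'fx': 351.5479427299698, 'fy': 351.5479427299698, 'cx': 260.8867205577866, 'cy': 197.88630080739009, 'dist_coeffs': array([-0.09375207,  0.        ,  0.        ,  0.        ,  0.        ]), 'eye': array([ 392.2236514 ,  -21.03793844, 1045.41474477]), 'rotation': array([ 0.71328611,  0.07778754, -0.07759117, -0.6922078 ])}
{'clock': 0.1, 'qpos': array([ 1.18199440e+00,  2.38740942e-01, -1.41667099e-02,  1.31921247e+00,
       -2.76459676e-05,  1.57080810e+00]), 'joint_velocities': array([-0.00030725, -0.00041016,  0.00248927, -0.0004387 , -0.00028755,
        0.00051214]), 'tau': array([ 1.79611536e-03, -5.39719963e+01,  3.46998239e+01,  1.34461941e-02,
        1.19188999e-04, -1.72508783e-05]), 'tcp_pos': array([198.96440702, 485.67789133, 404.1324562 ]), 'tool_rot': array([-1.14298170e-04,  1.93184540e-01,  9.81162217e-01, -6.52100893e-04]), 'ft_force': array([-0.64807815, -0.03336854,  0.09595463]), 'ft_torque': array([0.03281098, 0.02060831, 0.02667209]), 'grip_force': 0.0, 'gripper_width': 85.51037337100642}
```

View pics/side0.png

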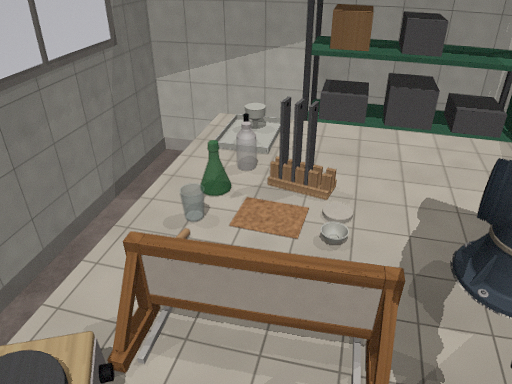

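View pics/top0.png

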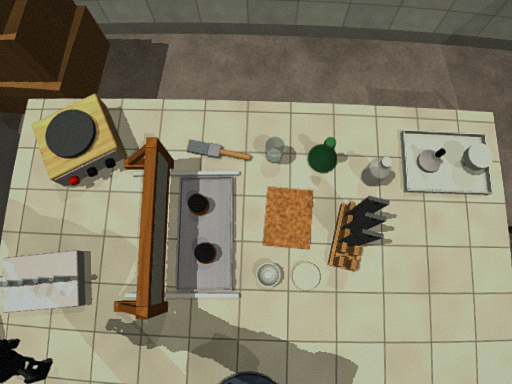

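The side view looks from behind the wall: the wall frame is at (130–395, 240–380), with the mat at (270,217), the rack at (302,180) and three boards. The top view shows the wall along column 153, the tray at (207,233) with jars at (199,203) and (206,252), the mat at (289,217), and the rack at (352,235) with three boards.

```bash
cat > h.py <<'E'
from workcell import ctrl, fingers, planner, observe, capture
import cv2, numpy as np
from scipy.spatial.transform import Rotation as R
def rot(c): return R.from_quat(np.roll(c["rotation"],-1)).as_matrix()
def K(c): return np.array([[c["fx"],0,c["cx"]],[0,c["fy"],c["cy"]],[0,0,1.]])
def rays(c,uv):
    p=cv2.undistortPoints(np.float64(uv).reshape(-1,1,2),K(c),c["dist_coeffs"]).reshape(-1,2)
    d=np.c_[p[:,0],-p[:,1],-np.ones(len(p))]@rot(c).T
    return d/np.linalg.norm(d,axis=1)[:,None]
def plane(c,uv,z):
    d=rays(c,uv); return (c["eye"]+d*((z-c["eye"][2])/d[:,2])[:,None])[:,:2]
def tri(c1,u1,c2,u2):
    d1,d2=rays(c1,[u1])[0],rays(c2,[u2])[0]
    t=np.linalg.lstsq(np.c_[d1,-d2],c2["eye"]-c1["eye"],rcond=None)[0]
    a,b=c1["eye"]+t[0]*d1,c2["eye"]+t[1]*d2
    return (a+b)/2,np.linalg.norm(a-b)
def proj(c,P):
    q=(np.float64(P).reshape(-1,3)-c["eye"])@rot(c); q=q*[1,-1,-1]
    return cv2.projectPoints(q,np.zeros(3),np.zeros(3),K(c),c["dist_coeffs"])[0].reshape(-1,2)
def blobs(mask,amin=30):
    cs=cv2.findContours(mask.astype(np.uint8),cv2.RETR_EXTERNAL,cv2.CHAIN_APPROX_NONE)[0]
    return [q.reshape(-1,2) for q in cs if cv2.contourArea(q)>amin]
def save(c,name,box,s):
    x0,y0,x1,y1=box
    cv2.imwrite("pics/"+name,cv2.resize(cv2.cvtColor(c["img"][y0:y1,x0:x1],cv2.COLOR_RGB2BGR),None,fx=s,fy=s,interpolation=cv2.INTER_CUBIC))
def quat(psi,tilt=None):
    """tool pointing down, closing line (tool y) along world heading psi"""
    y=np.array([np.cos(psi),np.sin(psi),0]);z=np.array([0,0,-1.]);x=np.cross(y,z)
    M=np.c_[x,y,z]
    if tilt is not None: M=R.from_rotvec(tilt).as_matrix()@M
    return np.roll(R.from_matrix(M).as_quat(),1)
E
python3 - <<'E'
from h import *
import pickle
t=capture("top");s=capture("side");pickle.dump((t,s),open("c0.pkl","wb"))
hsv=cv2.cvtColor(t["img"],cv2.COLOR_RGB2HSV)
or_=(hsv[...,1]>110)&(hsv[...,0]<22)&(hsv[...,2]>70)
for b in blobs(or_,150):
    P=plane(t,b,4).astype(np.float32);r=cv2.minAreaRect(P);print("orange",b.mean(0).round(),np.round(r[0],1),np.round(r[1],1),round(r[2],1))
dk=(t["img"].max(2)<60)
for b in blobs(dk,25):
    m=b.mean(0)
    if 110<m[0]<400 and 130<m[1]<320:
        (u,v),r=cv2.minEnclosingCircle(b.astype(np.float32));print("dark",m.round(1),cv2.contourArea(b),(u,v,r),plane(t,[(u,v)],52))
save(t,"t1.png",(110,130,260,325),3);save(t,"t2.png",(320,185,400,280),6)
save(s,"s1.png",(220,70,380,260),3)
E
```

```text
orange [344. 236.] [ 521.4 -283.1] [ 88.7 202.5] 77.4
orange [288. 218.] [ 569.1 -100.6] [139.1 179.3] 86.4
orange [142. 231.] [534.8 360.1] [556.8 102.2] 2.2
orange [ 91. 143.] [791.3 524.1] [170.2 318.3] 71.4
orange [52. 61.] [1165.6  788.1] [240.1 353. ] 85.4
orange [13. 22.] [1289.   937.3] [ 67.  180.2] 86.4
dark [204.8 252.3] 320.0 (204.6041717529297, 252.52777099609375, 10.901376724243164) [[452.47280201 135.98532994]]
dark [362.4 223.5] 1008.0 (362.5, 223.0, 30.220125198364258) [[ 549.39999666 -311.78856851]]
dark [198.2 204.3] 307.0 (197.96875, 203.96875, 11.358002662658691) [[590.99831176 163.90415377]]
dark [136.9 158.8] 40.5 (136.5, 157.5, 9.300638198852539) [[727.69137604 360.50071454]]
dark [322.9 157.3] 553.5 (323.2441711425781, 156.7558135986328, 15.211128234863281) [[ 746.08188702 -199.95016157]]
dark [158.9 230.9] 2336.0 (153.0, 228.5, 88.64122772216797) [[515.31749991 288.87468811]]
```

View pics/t1.png

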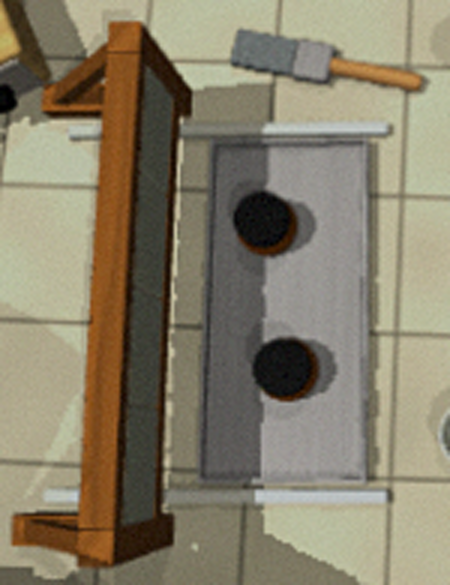

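View pics/t2.png

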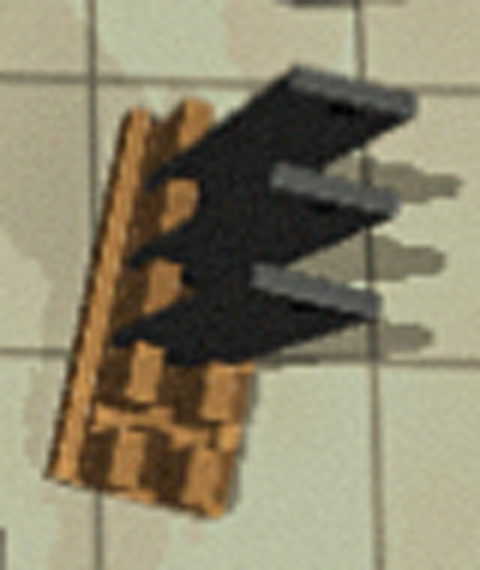

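View pics/s1.png

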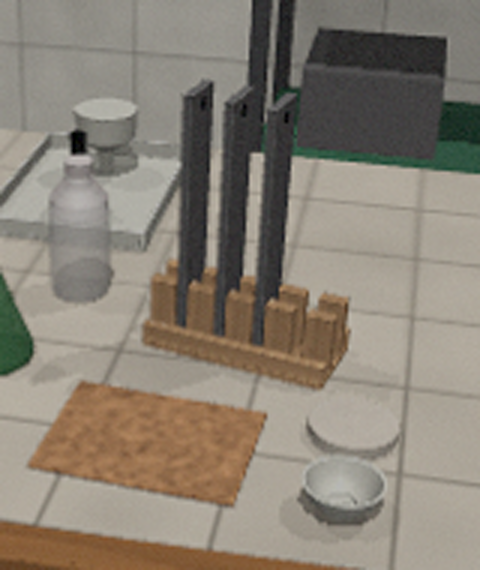

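Crop t1 shows the tray lip running from (372,140) to (368,483), the jars at (264,222) and (285,367), the runners and the wall front. In t2 and s1 the three board end faces can be matched. Next I compute the geometry, with one closer look at the wall beam from the side.

Run:
```python
from h import *
import pickle
t,s=pickle.load(open("c0.pkl","rb"))
T=lambda x,y:(110+x/3,130+y/3)
for n,p,z in [("lip",[(372,140),(368,483)],20),("trayback",[(208,143),(200,483)],20),("runnerE",[(390,130),(388,496)],14),("wallface",[(145,55),(122,525)],190),("beamback",[(108,22),(78,560)],190),("beamfront",[(143,22),(115,555)],190)]:
    P=plane(t,[T(*q) for q in p],z);d=P[0]-P[1];print(n,P.round(1).tolist(),"len",np.linalg.norm(d).round(1),"ang",np.degrees(np.arctan2(d[1],d[0])).round(2),"mid",P.mean(0).round(1))
U=lambda x,y:(320+x/6,185+y/6);S=lambda x,y:(220+x/3,70+y/3)
for a,b in [((352,92),(197,89)),((335,190),(240,97)),((318,290),(282,103))]:
    P,e=tri(t,U(*a),s,S(*b));print("board",P.round(1),e.round(1),plane(t,[U(*a)],258).round(1))
for a,b in [((295,76),(411,107)),((275,171),(395,209)),((255,271),(380,308))]:
    P=plane(t,[U(*a),U(*b)],258);d=P[1]-P[0];print(np.linalg.norm(d),np.degrees(np.arctan2(d[1],d[0])))
# mat height from side
hsv=cv2.cvtColor(s["img"],cv2.COLOR_RGB2HSV)
for b in blobs((hsv[...,1]>110)&(hsv[...,0]<22)&(hsv[...,2]>70),150):
    for z in (4,):
        r=cv2.minAreaRect(plane(s,b,z).astype(np.float32));print(b.mean(0),np.round(r[0],1),np.round(r[1],1),r[2])
save(s,"s2.png",(90,220,410,384),2.5)
```

```text
lip [[685.1, 66.1], [348.3, 54.8]] len 337.0 ang 1.93 mid [516.7  60.5]
trayback [[677.2, 232.6], [342.3, 214.8]] len 335.3 ang 3.04 mid [509.8 223.7]
runnerE [[698.0, 48.8], [336.6, 35.7]] len 361.6 ang 2.08 mid [517.3  42.2]
wallface [[707.5, 252.4], [315.3, 235.8]] len 392.5 ang 2.42 mid [511.4 244.1]
beamback [[737.4, 288.5], [286.6, 269.1]] len 451.2 ang 2.47 mid [512.  278.8]
beamfront [[738.0, 257.3], [292.0, 239.6]] len 446.4 ang 2.27 mid [515.  248.5]
board [ 573.3 -293.1  252.8] 2.4 [[ 570.9 -291.4]]
board [ 533.6 -285.2  251.7] 0.4 [[ 532.3 -283.1]]
board [ 494.7 -276.8  252.5] 0.6 [[ 493.7 -275.1]]
46.622914619229064 -103.53704966197641
48.2285187643191 -106.24520833979574
49.50947413389729 -105.14066973483696
[273.51143641 307.83806038] [541.4 179.3] [652.4 389.9] 11.420866012573242
[270.51086957 217.5       ] [569.3 -94.4] [138.5 176.9] 86.68606567382812
[322.02840909 178.29545455] [ 459.9 -315.1] [ 82.6 175.5] 4.83499813079834
[350.93464052  29.04575163] [  499.4 -3382. ] [ 443.8 2368.1] 2.4121859073638916
```

View pics/s2.png

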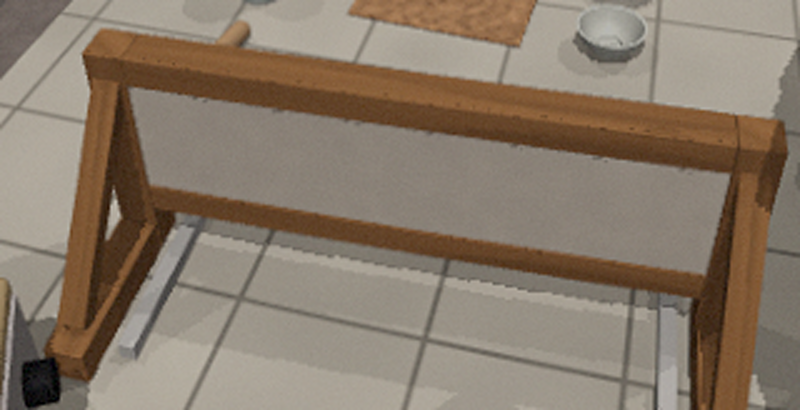

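The beam in s2 runs from (105,30) to (785,122) in the crop, which agrees with the wall fit. So the station origin is about (509.5, 245) with a heading of about 2.2°, and the tray is about 100 mm out. I'll check IK for all the key poses and then move the first jar.

```bash
cat >> h.py <<'E'
TH=np.radians(2.2); ex=np.array([np.cos(TH),np.sin(TH),0]); ey=np.array([-np.sin(TH),np.cos(TH),0]); ez=np.array([0,0,1.])
def pose(g,psi,tilt=None):
    """TCP pose for grasp point g; takes the half-turn nearest the present joints"""
    q0=observe()["qpos"];best=None
    for p in (psi,psi+np.pi):
        o=quat(p,tilt);M=R.from_quat(np.roll(o,-1)).as_matrix();pos=np.float64(g)-155*M[:,2]
        j=planner.solve_ik(list(pos),list(o))
        if j is not None:
            d=np.abs(np.array(j)-q0).max()
            if best is None or d<best[0]: best=(d,list(pos),list(o),j)
    return best[1:] if best else None
def go(g,psi,tilt=None):
    p=pose(g,psi,tilt); ctrl.movep(p[0],p[1])
def line(g,psi,tilt=None,**k):
    p=pose(g,psi,tilt); return ctrl.line_to(p[0],p[1],**k)
def up(dz,**k):
    p=observe()["tcp_pos"].copy();p[2]+=dz;return ctrl.line_to(list(p),**k)
def jars(tag=None,z=52):
    c=capture("top");out=[]
    for b in blobs(c["img"].max(2)<60,150):
        (u,v),r=cv2.minEnclosingCircle(b.astype(np.float32))
        if 8<r<14: out.append(plane(c,[(u,v)],z)[0].round(1).tolist())
    return c,out
def lip(c):pass
def put_jar(j,dst):
    go([*j,150],0); line([*j,32],0,rate=120); fingers.command_gripper(50)
    s=observe();print("w",s["gripper_width"],s["grip_force"],s["clock"])
    up(110); go([*dst,130],np.pi/2); line([*dst,31.5],np.pi/2,rate=100,until_force=8)
    fingers.command_gripper(85); up(110)
E
python3 - <<'E'
from h import *
for n,g,p,t in [("j1",[591,164,32],0,None),("j2",[452,136,32],0,None),("m1",[611,-100,30],np.pi/2,None),("m2",[524,-95,30],np.pi/2,None)]+[("b",[x,y,z],np.radians(-12.5),None) for x,y in((572,-292),(494,-276)) for z in(235,350)]+[("w",np.array([509.5,245,h])+a*ex-0*ey,np.pi/2+TH,np.radians(-20)*ex) for a in(-95,0,95) for h in (225,320)]:
    q=pose(g,p,t);print(n,None if q is None else np.round(q[2],2))
up(80)
go([560,150,200],0)
print(jars()[1])
E
```

```text
j1 [ 0.27  0.53 -0.15  0.89  0.    1.84]
j2 [ 0.29  0.33 -0.5   0.74  0.    1.86]
m1 [-0.16  0.54 -0.14  0.89  0.    2.98]
m2 [-0.18  0.42 -0.36  0.79  0.    2.96]
b [-0.47  0.45  0.26  1.38  0.    1.32]
b [-0.47  0.45  0.56  1.68  0.    1.32]
b [-0.51  0.31  0.05  1.31  0.    1.28]
b [-0.51  0.3   0.33  1.6   0.    1.28]
w [ 0.69  0.32 -0.01  1.45 -0.28  0.68]
w [ 0.69  0.3   0.19  1.68 -0.28  0.68]
w [ 0.6   0.45  0.19  1.5  -0.29  0.59]
w [ 0.6   0.43  0.4   1.73 -0.29  0.59]
w [ 0.52  0.6   0.44  1.59 -0.31  0.51]
w [ 0.52  0.6   0.7   1.83 -0.31  0.51]
[]
```

Run:
```python
from h import *
put_jar((591,164),(611,-100))
go([300,-200,250],np.pi/2)
c,o=jars();print(o,observe()["clock"]);save(c,"t3.png",(110,130,400,325),2.7)
```

```text
w 55.856468335360056 61.05962072051625 4.675
[[452.5, 136.0], [608.5, -99.8]] 10.175
```

View pics/t3.png

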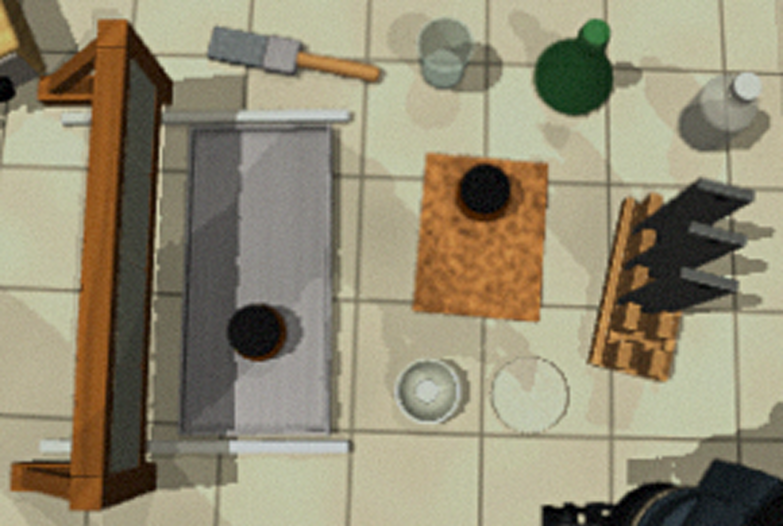

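Jar 1 stands on the mat at crop (485,190), jar 2 is still at (257,331), and nothing else has moved.

Run:
```python
from h import *
put_jar((452.5,136),(524,-95))
fingers.command_gripper(0)
a=np.array([516.7,60.5,28])-45*ey
go(a+[0,0,100],TH); line(a,TH)
hit=line(a+165*ey,TH,rate=60,until_force=20)
s=observe();print(hit,s["tcp_pos"],s["ft_force"],s["clock"])
line(s["tcp_pos"]*[1,1,0]+[0,0,28]-30*ey,TH); up(120); fingers.command_gripper(85)
go([300,-200,250],np.pi/2)
c,o=jars();print(o,observe()["clock"]);save(c,"t4.png",(130,150,330,310),4)
```

```text
w 57.15837947251811 60.82021608017385 13.1333
True [512.59664581 159.64498666 182.73194506] [ 1.38319434 -4.38111443  3.70838009] 22.2417
[[522.7, -94.6], [608.7, -100.2]] 25.875
```

View pics/t4.png

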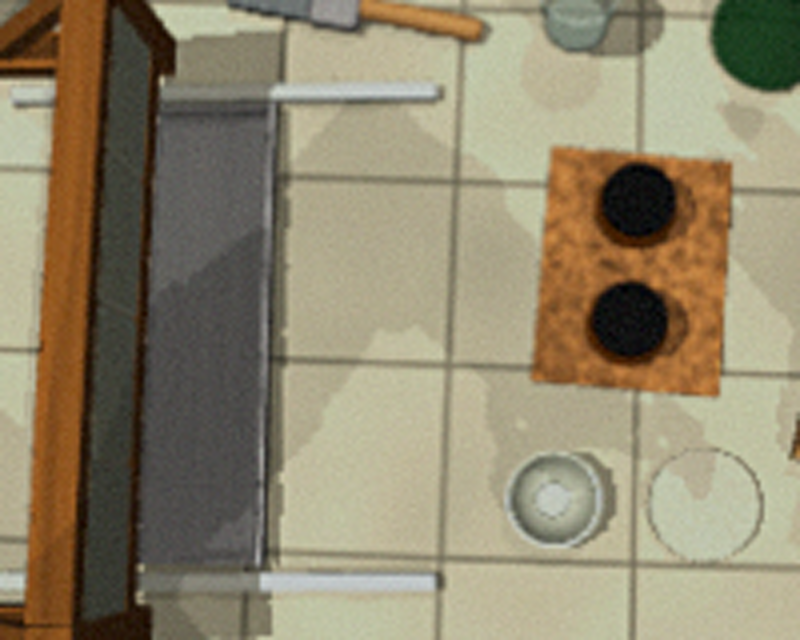

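Both jars stand on the mat. The tray is under the wall, with its lip line in the crop running from (277,105) to (264,567).

Run:
```python
from h import *
c=capture("top")
T=lambda x,y:(130+x/4,150+y/4)
P=plane(c,[T(278,105),T(265,567)],20);d=P[0]-P[1];print(P,P.mean(0),np.degrees(np.arctan2(d[1],d[0])))
m=P.mean(0);print("wall origin from lip",m+82*ey[:2])
g=c["img"].astype(int).sum(2)
for x in(105/4,):pass
for r in (185,210,240,270): print(r,g[r,188:204].tolist())
W=plane(c,[T(113,40),T(80,600)],190);print(W)
# push again gently to be sure tray is at its stop
fingers.command_gripper(0)
a=np.array([513,165,28.])-40*ey
go(a+[0,0,100],TH); line(a,TH)
hit=line(a+70*ey,TH,rate=40,until_force=35)
s=observe();print(hit,s["tcp_pos"],s["ft_force"],s["clock"])
line(s["tcp_pos"]*[1,1,0]+[0,0,28]-30*ey,TH); up(120)
go([300,-200,250],np.pi/2)
c,o=jars();g=c["img"].astype(int).sum(2)
for r in (185,210,240,270): print(r,g[r,188:204].tolist())
```

```text
[[683.38679017 171.16578312]
 [342.49407363 158.4458905 ]] [512.9404319  164.80583681] 2.1369133944091283
wall origin from lip [509.79263156 246.74539596]
185 [269, 263, 273, 272, 274, 287, 286, 254, 271, 344, 321, 234, 319, 349, 463, 554]
210 [272, 246, 223, 224, 219, 224, 221, 232, 314, 321, 203, 278, 291, 399, 500, 490]
240 [222, 230, 210, 224, 230, 245, 223, 306, 353, 161, 214, 228, 195, 276, 370, 360]
270 [215, 227, 230, 217, 241, 242, 206, 315, 146, 267, 356, 386, 526, 555, 548, 532]
[[675.63881773 249.4332564 ]
 [326.81783544 238.37617833]]
True [512.92514217 160.71531474 182.78527144] [ 1.4329199  -4.32650256  4.36522519] 30.025
185 [278, 270, 285, 286, 275, 279, 281, 274, 263, 343, 319, 234, 317, 362, 457, 543]
210 [269, 247, 230, 222, 210, 239, 217, 220, 307, 325, 214, 291, 277, 400, 502, 487]
240 [223, 235, 218, 221, 227, 216, 234, 295, 353, 159, 214, 219, 213, 274, 373, 358]
270 [227, 226, 234, 219, 239, 225, 195, 332, 123, 259, 359, 393, 522, 551, 545, 540]
```

The tray didn't move on the second push, so it is at its stop. Now the first board, using foot contact with the floor and then the lip to fix its place.

```bash
cat >> h.py <<'E'
O=np.array([509.8,248.,0])
PR=np.radians(-12.5)
def pick(x,y):
    fingers.command_gripper(25)
    go([x,y,330],PR); f0=observe()["ft_force"]; hit=line([x,y,236],PR,rate=80,until_force=12)
    fingers.command_gripper(0); s=observe()
    print("pick",hit,s["gripper_width"].round(1),s["grip_force"].round(),(s["ft_force"]-f0).round(1),s["tcp_pos"].round(1))
    up(115,rate=120); p=observe()["tcp_pos"]+[0,100,0]; ctrl.line_to(list(p)); s=observe()
    print("held",s["gripper_width"].round(1),s["clock"])
def grasp_at(a,Fy,Fz,L,t):
    """grasp point when the board's lower back edge is at station (a,Fy,Fz), leaning t rad"""
    u=np.sin(t)*ey+np.cos(t)*ez; n=np.cos(t)*ey-np.sin(t)*ez
    return O+a*ex+Fy*ey+Fz*ez+L*u-5*n
def P(a,Fy,Fz,L,t): return dict(g=grasp_at(a,Fy,Fz,L,t),psi=np.pi/2+TH,tilt=-t*ex)
def gz(): # present grasp point
    s=observe();M=R.from_quat(np.roll(s["tool_rot"],-1)).as_matrix();return s["tcp_pos"]+155*M[:,2]
def lower(a,L=228,t=np.radians(16),Fy=-58):
    go(**P(a,Fy-60,96,L,t)); line(**P(a,Fy,96,L,t)); line(**P(a,Fy,26,L,t),rate=100)
    hit=line(**P(a,Fy,-6,L,t),rate=30,until_force=5)
    g=gz(); dz=(g-grasp_at(a,Fy,6,L,t))[2]; print("floor",hit,"dz",dz.round(1),observe()["ft_force"].round(1))
    return dz
E
python3 - <<'E'
from h import *
pick(572,-292)
dz=lower(90)
s=capture("side");save(s,"s3.png",(90,60,410,300),2.4)
E
```

```text
Traceback (most recent call last):
  File "h.py", line 67, in pick
    print("pick",hit,s["gripper_width"].round(1),s["grip_force"].round(),(s["ft_force"]-f0).round(1),s["tcp_pos"].round(1))
                     ^^^^^^^^^^^^^^^^^^^^^^^^
AttributeError: 'float' object has no attribute 'round'
```

```bash
sed -i 's/s\["gripper_width"\].round(1)/round(s["gripper_width"],1)/g; s/s\["grip_force"\].round()/round(s["grip_force"])/' h.py
python3 - <<'E'
from h import *
s=observe();print(s["gripper_width"],s["grip_force"],s["ft_force"],s["tcp_pos"],s["clock"])
c=capture("side");save(c,"s3.png",(200,40,400,220),4)
E
```

```text
9.483835223588292 59.00540471076965 [-0.03255664 -0.53721953  3.6972861 ] [ 572.13075923 -292.06154487  391.57943523] 35.9833
```

View pics/s3.png

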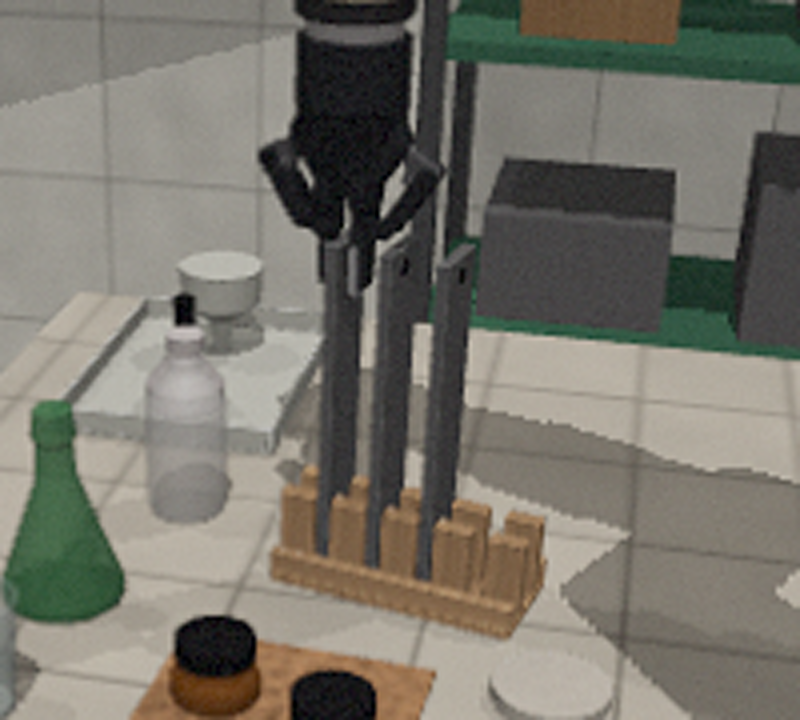

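The leftmost board is gripped near its top, at crop (340,260), with low side force. I'll lift it and lower it over the tray.

Run:
```python
from h import *
up(115,rate=120); p=observe()["tcp_pos"]+[0,100,0]; ctrl.line_to(list(p)); s=observe()
print("held",s["gripper_width"],s["clock"])
dz=lower(90)
print(observe()["clock"])
s=capture("side");t=capture("top");save(s,"s4.png",(90,80,410,320),2.4)
```

```text
held 9.327809281461333 37.9667
floor True dz 0.1 [-0.5 -1.1  3.2]
41.5
```

View pics/s4.png

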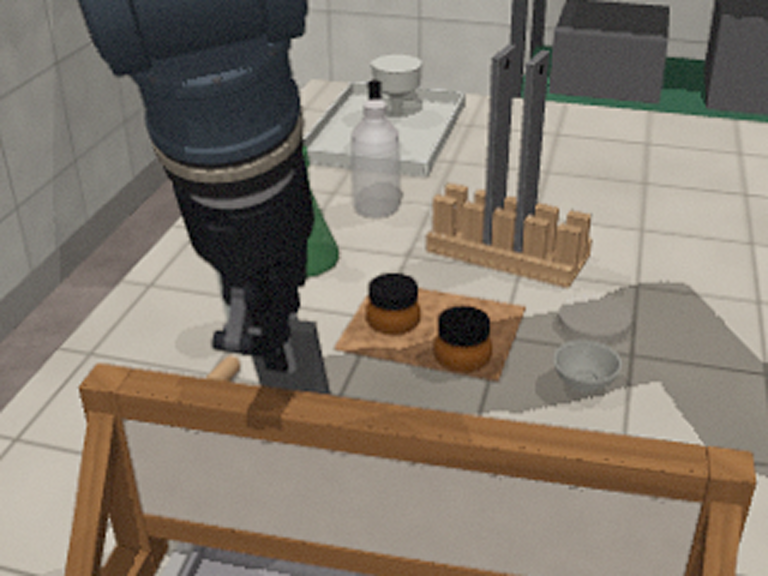

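The board foot is on the tray floor and the board isn't touching the wall. The grip is about 8 mm off the board's mid-width, which is fine, and I'll correct the next picks. Next I find the lip, tilt back and release.

```bash
cat >> h.py <<'E'
def lean(a,L=228,t0=np.radians(16),Fy=-58,dz=0):
    Fz=6+dz+1
    line(**P(a,Fy,Fz,L,t0),rate=20)
    hit=line(**P(a,Fy-25,Fz,L,t0),rate=15,until_force=4)
    F=Fy+(gz()-grasp_at(a,Fy,Fz,L,t0))@ey
    print("lip",hit,"Fy",round(F,1),observe()["ft_force"].round(1))
    F+=1
    line(**P(a,F,Fz,L,t0),rate=20)
    h2=line(**P(a,F,Fz-0.7,L,np.radians(22)),rate=25,until_force=5)
    g=gz();print("wall",h2,((g-P(a,F,Fz-0.7,L,np.radians(22))["g"])@ey).round(1),observe()["ft_force"].round(1))
E
python3 - <<'E'
from h import *
lean(90,dz=0.1); s=observe()
M=R.from_quat(np.roll(s["tool_rot"],-1)).as_matrix()[:,2]
print("tilt",np.degrees(np.arccos(-M[2])),M,s["clock"])
E
```

```text
lip False Fy -82.9 [-0.7  3.3  0.8]
wall True -4.9 [-0.8  0.6  5.3]
tilt 20.561497698040856 [ 0.0139851  -0.35093399 -0.93629576] 45.05
```

The lip contact is softer than I expected, because the board swings slightly in the pads. The image puts contact at about Fy −69, so I'll move the hand there, lean and release.

Run:
```python
from h import *
L=228
f=lambda:observe()["ft_force"].round(1)
line(**P(90,-82,8,L,np.radians(18)),rate=30);print(f())
for F in (-78,-74,-71,-68):
    line(**P(90,F,7.5,L,np.radians(18)),rate=30);print(F,f())
for d in (19,20,21,22):
    h=line(**P(90,-68,6.5,L,np.radians(d)),rate=20,until_force=6);print(d,h,f())
    if h:break
c=capture("side");save(c,"s5.png",(110,140,310,300),4)
```

```text
[-0.4  0.5 -0.3]
-78 [ 0.  -0.3 -1.5]
-74 [ 0.2 -0.1 -1.9]
-71 [-0.6 -1.  -1.4]
-68 [-0.7  0.4 -0.2]
19 False [-0.1 -0.1 -1. ]
20 False [ 0.2  0.3 -0.6]
21 False [ 0.2 -0.1 -0.2]
22 True [ 0.6 -2.4  3.1]
```

View pics/s5.png

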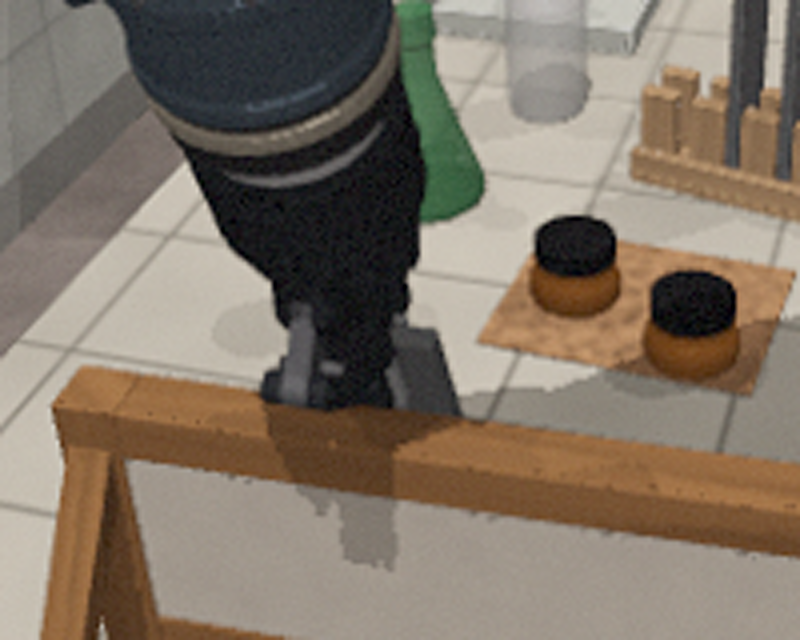

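Contact shows the real wall plane at about y=252.5 in the robot frame, which matches the finger touch on the lip. I'll update the origin, set the board and release.

```bash
sed -i 's/^O=.*/O=np.array([509.8,252.5,0])/' h.py
cat >> h.py <<'E'
def release(a,L=228,F=-67.,t=np.radians(19.6),Fz=6.4):
    line(**P(a,F,Fz,L,t),rate=25);print("pre-release",observe()["ft_force"].round(1))
    fingers.command_gripper(20); ctrl.pause(0.3)
    line(**P(a,F,Fz,L+90,t),rate=100); print("clock",observe()["clock"])
E
python3 - <<'E'
from h import *
release(90)
fingers.command_gripper(25)
go([300,-200,450],PR)
c=capture("side");t=capture("top")
a=cv2.resize(c["img"][130:300,110:310],None,fx=2.9,fy=2.9);b=cv2.resize(t["img"][130:325,110:260],None,fx=2.5,fy=2.5)
b=b[:a.shape[0]];a=a[:b.shape[0]] ;a=cv2.resize(a,(410,b.shape[0]))
cv2.imwrite("pics/m1.png",cv2.cvtColor(np.hstack([a,b]),cv2.COLOR_RGB2BGR))
print(observe()["clock"])
E
```

```text
pre-release [0.1 1.  1.4]
clock 50.8
53.25
```

View pics/m1.png

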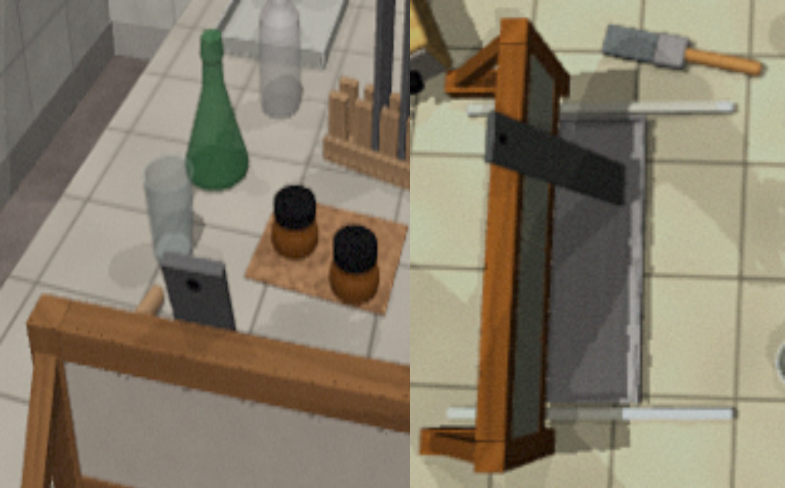

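Board 1 leans with its foot near the lip, at crop (625,185). The lip line now sits at crop (640,250), further out than before, so my 4 N lip probe probably pulled the tray out a little. I'll check.

Run:
```python
from h import *
import pickle
c,o=jars();s=capture("side");g=c["img"].astype(int).sum(2);print(o)
for r in (210,240,270): print(r,g[r,188:208].tolist())
M=lambda x,y:(110+(x-410)/2.5,130+y/2.5)
print("foot",plane(c,[M(627,165),M(622,204)],15),"lip",plane(c,[M(645,120),M(638,403)],20))
P,e=tri(c,M(488,137),s,(110+197*200/410,130+261/2.9));print("top",P,e)
```

```text
[[523.6, -54.6], [608.6, -99.7]]
210 [129, 102, 76, 77, 86, 73, 69, 126, 208, 205, 203, 295, 362, 373, 315, 204, 201, 272, 291, 453]
240 [236, 211, 219, 235, 228, 219, 225, 214, 234, 326, 473, 457, 405, 417, 354, 186, 236, 235, 305, 382]
270 [256, 269, 279, 277, 272, 289, 262, 265, 273, 356, 493, 455, 390, 419, 198, 329, 352, 405, 537, 538]
foot [[622.7777671  176.01712498]
 [574.88111255 178.72491612]] lip [[678.26547079 157.06167218]
 [344.57039339 144.38560207]]
top [594.5370916  268.10973721 241.86530764] 1.6438701411240924
```

The tray was pulled about 14 mm out, and jar 2 was knocked to (523.6,−54.6), overhanging the mat. I'll fix both, the jar first and then the tray, and drop the lip probing.

Run:
```python
from h import *
fingers.command_gripper(85)
j=(522.5,-54.6)
go([*j,150],np.pi/2); line([*j,30],np.pi/2,rate=120); fingers.command_gripper(50); print(observe()["gripper_width"])
up(25); line([524,-97,55],np.pi/2,rate=100); line([524,-97,29.8],np.pi/2,rate=60,until_force=8); fingers.command_gripper(85); up(120)
fingers.command_gripper(0)
a=np.array([513,165,28.])-50*ey-25*ex
go(a+[0,0,110],TH); line(a,TH)
hit=line(a+75*ey,TH,rate=35,until_force=30)
s=observe();print(hit,s["tcp_pos"],s["ft_force"])
line(s["tcp_pos"]*[1,1,0]+[0,0,28]-40*ey,TH); up(150)
fingers.command_gripper(25); go([300,-200,450],PR)
c,o=jars();t=c;s=capture("side");g=c["img"].astype(int).sum(2);print(o,observe()["clock"])
for r in (240,270): print(r,g[r,188:208].tolist())
a=cv2.resize(s["img"][130:300,110:310],(410,488));b=cv2.resize(t["img"][130:325,110:260],None,fx=2.5,fy=2.5)
cv2.imwrite("pics/m2.png",cv2.cvtColor(np.hstack([a,b]),cv2.COLOR_RGB2BGR))
```

```text
57.091928009732214
True [487.9342358  159.23611271 182.74960974] [ 1.28036622 -4.65582071  3.64907493]
[[525.2, -96.5], [608.3, -98.8]] 67.425
240 [228, 222, 233, 226, 218, 219, 235, 297, 341, 164, 269, 271, 248, 309, 416, 403, 391, 376, 370, 374]
270 [265, 275, 268, 271, 278, 263, 219, 368, 153, 286, 339, 367, 525, 538, 524, 524, 539, 513, 529, 528]
```

View pics/m2.png

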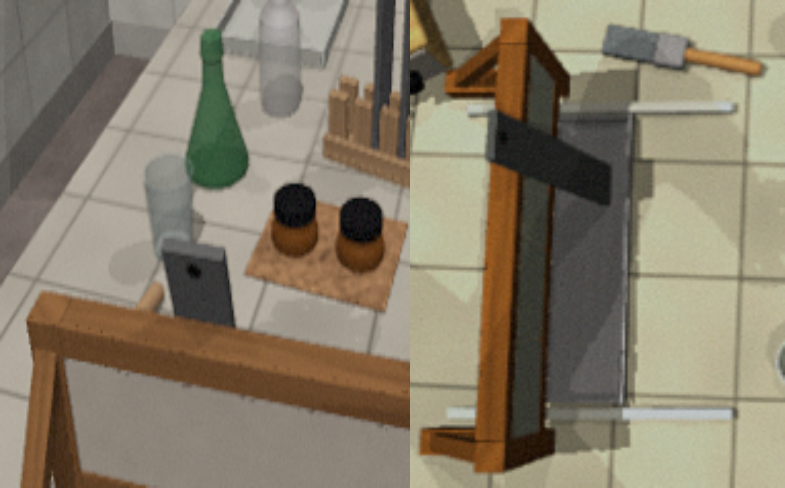

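The tray is home again (same pixel profile as before) and the jars are on the mat. Board 1's foot moved with the tray, though, and now stands at crop (611,185), about 15 mm inside the lip. I'll regrip it and set it at the lip.

```bash
cat >> h.py <<'E'
def montage(name):
    s,t=capture("side"),capture("top")
    a=cv2.resize(s["img"][130:300,110:310],(410,488));b=cv2.resize(t["img"][130:325,110:260],None,fx=2.5,fy=2.5)
    cv2.imwrite("pics/"+name,cv2.cvtColor(np.hstack([a,b]),cv2.COLOR_RGB2BGR))
    return s,t
E
python3 - <<'E'
from h import *
L=228;t=np.radians(15.6);F=-51.5
fingers.command_gripper(30)
go(**P(88,F-20,6,L+110,t)); line(**P(88,F,6,L+90,t)); print(line(**P(88,F,6,L,t),rate=60,until_force=8))
fingers.command_gripper(0);s=observe();print(s["gripper_width"],s["ft_force"].round(1))
line(**P(88,F-2,10,L,t),rate=30);print(observe()["ft_force"].round(1))
line(**P(88,-66,10,L,np.radians(18.5)),rate=40);print(observe()["ft_force"].round(1))
print(line(**P(88,-66,4,L,np.radians(18.5)),rate=20,until_force=4),(gz()-grasp_at(88,-66,6,L,np.radians(18.5)))[2])
release(88,F=-66.7)
go([300,-200,450],PR)
s,c=montage("m3.png");g=c["img"].astype(int).sum(2)
for r in (240,270): print(r,g[r,188:208].tolist())
print(observe()["clock"])
E
```

```text
False
9.445258126405145 [ 0.  -2.2  1.3]
[-0.1 -0.2 -1.1]
[-0.7 -0.6 -0.6]
True -0.5298129821816531
pre-release [ 0.1 -0.4 -1.3]
clock 74.9333
240 [247, 231, 222, 209, 214, 218, 235, 299, 359, 169, 205, 258, 254, 313, 415, 405, 386, 387, 381, 387]
270 [280, 262, 263, 269, 268, 279, 265, 464, 215, 198, 333, 339, 388, 549, 544, 529, 534, 531, 540, 539]
77.15
```

View pics/m3.png

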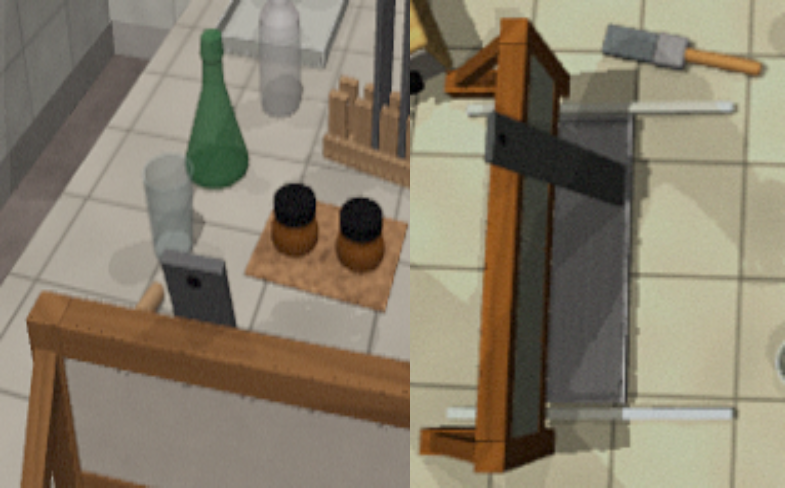

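Board 1's foot is now at the lip (crop 625 against the lip at 628) and the tray is home. Now boards B and C the same way.

```bash
cat > b.py <<'E'
from h import *
import sys
x,y,a=map(float,sys.argv[1:4])
pick(x,y)
t=np.radians(18.5)
lower(a,t=t,Fy=-66)
release(a,F=-66.7)
go([300,-200,450],PR)
s,c=montage(sys.argv[4]);g=c["img"].astype(int).sum(2)
print(g[270,188:208].tolist(),jars()[1],observe()["clock"])
E
python3 b.py 535 -278 0 m4.png
```

```text
pick False 9.2 59 [0.5 0.7 3.5] [ 535.1 -278.1  391.6]
held 9.7 81.975
floor True dz -0.1 [ 0.2 -0.1  2.7]
pre-release [ 0.  -1.3  1.1]
clock 87.4917
[272, 262, 265, 262, 285, 284, 263, 336, 465, 174, 266, 325, 351, 391, 548, 533, 538, 527, 528, 542] [[524.4, -96.5], [609.0, -100.7]] 89.625
```

View pics/m4.png

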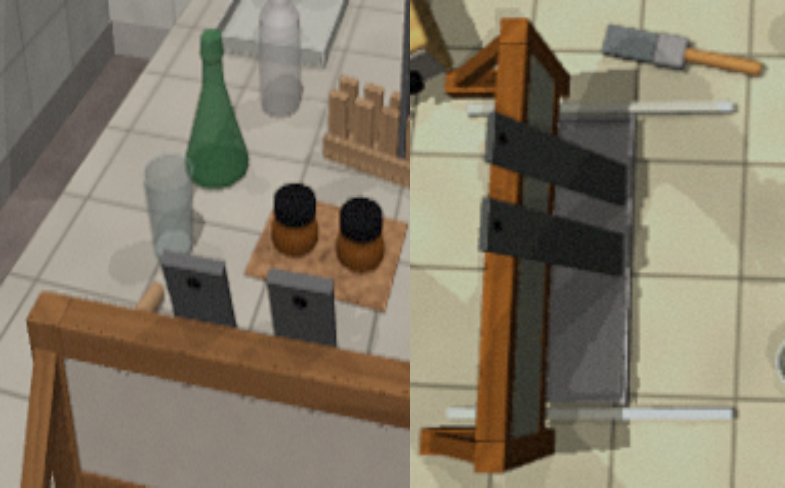

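Board B leans at the lip (crop 620,240). The lip profile has shifted by about 1 px, so after the last board I'll nudge the tray home again.

```bash
python3 b.py 496 -270 -90 m5.png
python3 - <<'E'
from h import *
fingers.command_gripper(0)
for k in (-45,45):
    a=np.array([513,165,28.])-50*ey+k*ex
    go(a+[0,0,130],TH); line(a,TH)
    hit=line(a+75*ey,TH,rate=30,until_force=30)
    s=observe();print(hit,s["tcp_pos"]+0,(s["tcp_pos"]-O)@ey)
    line(s["tcp_pos"]*[1,1,0]+[0,0,28]-50*ey,TH); up(150)
go([300,-200,450],PR)
s,c=montage("m6.png");g=c["img"].astype(int).sum(2)
print(g[270,188:208].tolist(),jars()[1],observe()["clock"])
E
```

```text
pick False 9.4 59 [-1.  -0.8  3.1] [ 496.1 -270.1  391.6]
held 9.3 94.3333
floor True dz -0.3 [-0.2 -2.2  3.7]
pre-release [-0.3 -1.4  0.4]
clock 99.8417
[104, 101, 113, 107, 98, 122, 250, 276, 259, 465, 192, 287, 337, 343, 423, 534, 537, 532, 531, 526] [[524.8, -96.3], [608.7, -100.2]] 101.8667
True [467.9502272  158.51908467 182.77263006] -92.30512245213225
True [557.93302287 162.33804345 182.80276203] -91.94322094799851
[101, 106, 106, 125, 189, 263, 212, 369, 174, 271, 340, 398, 524, 539, 541, 533, 524, 539, 526, 529] [[524.4, -96.5], [609.7, -101.1]] 114.6167
```

View pics/m6.png

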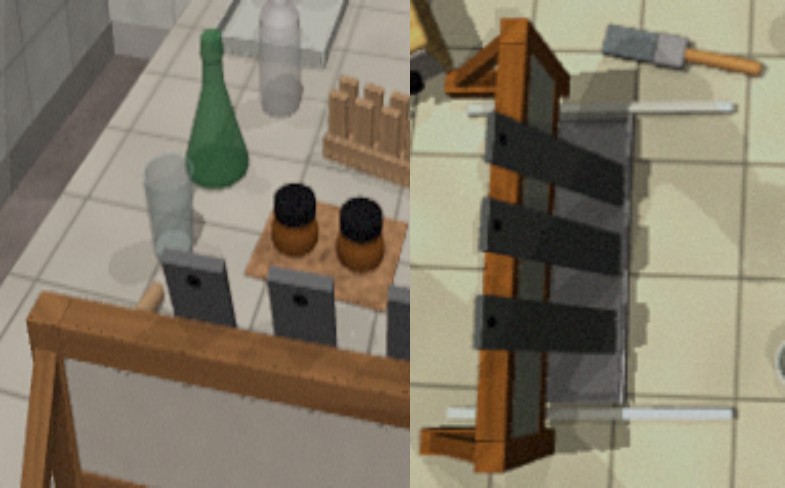

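Run:
```python
from h import *
c=capture("top");g=c["img"].astype(int).sum(2)
for v in (200,204,228,234,258,264): print(v,g[v,186:206].tolist())
# expected column of board's lower front edge touching lip, lip inner/outer top edges
for a in (88,0,-90):
    for O_y in (246.7,): 
        o=np.array([509.8,O_y,0])+a*ex
        print(a,proj(c,[o-78*ey+9.4*ez,o-78*ey+20*ez,o-82*ey+20*ez]).round(1).tolist())
```

```text
200 [90, 79, 85, 85, 89, 87, 82, 65, 82, 139, 230, 229, 152, 234, 274, 264, 271, 280, 259, 346]
204 [78, 105, 98, 88, 85, 74, 106, 78, 85, 160, 246, 184, 158, 247, 279, 287, 268, 274, 277, 392]
228 [101, 71, 83, 70, 65, 97, 69, 102, 161, 235, 188, 133, 219, 317, 338, 345, 341, 336, 348, 441]
234 [86, 69, 72, 84, 78, 92, 96, 96, 203, 248, 189, 160, 252, 308, 360, 346, 350, 346, 334, 454]
258 [78, 90, 90, 74, 73, 94, 173, 303, 235, 244, 199, 251, 351, 352, 355, 338, 334, 335, 337, 435]
264 [75, 72, 80, 104, 91, 98, 163, 296, 253, 266, 171, 266, 360, 346, 338, 342, 342, 331, 410, 536]
88 [[197.9, 203.6], [197.3, 202.9], [198.6, 202.8]]
0 [[197.1, 232.6], [196.4, 232.2], [197.8, 232.2]]
-90 [[196.3, 263.3], [195.6, 263.2], [197.0, 263.2]]
```

The tray is home. Boards A and B have small foot gaps (about 4 mm), but C's is about 9 mm because the last push carried it along. I'll regrip C and set it closer to the lip.

```bash
cat > r.py <<'E'
from h import *
import sys
a,F0,F1=map(float,sys.argv[1:4])
L=228;t=np.arctan2(-F0,184);t1=np.radians(18.7)
fingers.command_gripper(30)
go(**P(a,F0-20,6,L+110,t)); line(**P(a,F0,6,L+90,t)); print(line(**P(a,F0,6,L,t),rate=60,until_force=8))
fingers.command_gripper(0);s=observe();print(s["gripper_width"],s["ft_force"].round(1))
line(**P(a,F0-1,10,L,t),rate=30); line(**P(a,F1,10,L,t1),rate=40)
print(line(**P(a,F1,4,L,t1),rate=20,until_force=4),observe()["ft_force"].round(1))
release(a,F=F1,t=np.radians(19.3))
go([300,-200,450],PR)
s,c=montage(sys.argv[4]);g=c["img"].astype(int).sum(2)
for v in (204,230,234,258,264,270,275): print(v,g[v,186:206].tolist())
print(jars()[1],observe()["clock"])
E
python3 r.py -90 -59 -65 m7.png
```

```text
False
8.857920356778052 [-0.3 -2.4  3.7]
True [ 0.1 -0.2  3.3]
pre-release [0.6 0.3 3.9]
clock 121.8583
204 [69, 70, 84, 96, 86, 87, 81, 88, 78, 113, 188, 182, 156, 211, 280, 271, 277, 261, 259, 408]
230 [78, 84, 92, 46, 63, 90, 103, 65, 122, 181, 218, 198, 231, 347, 363, 346, 345, 344, 340, 450]
234 [79, 91, 83, 90, 82, 80, 86, 78, 147, 233, 199, 178, 188, 312, 361, 348, 357, 347, 327, 436]
258 [85, 97, 77, 77, 102, 110, 114, 118, 167, 241, 267, 189, 358, 349, 337, 350, 345, 348, 410, 548]
264 [98, 77, 82, 86, 109, 104, 99, 101, 157, 248, 271, 206, 343, 348, 345, 348, 342, 408, 531, 529]
270 [86, 107, 121, 105, 114, 97, 98, 109, 233, 401, 220, 195, 348, 343, 397, 552, 529, 539, 525, 537]
275 [237, 230, 236, 240, 254, 278, 294, 287, 275, 476, 189, 205, 339, 336, 384, 542, 548, 529, 527, 531]
[[524.9, -96.8], [609.4, -99.9]] 123.8833
```

Run:
```python
from h import *
fingers.command_gripper(0)
a=np.array([513,165,28.])-50*ey-45*ex
go(a+[0,0,130],TH); line(a,TH)
hit=line(a+75*ey,TH,rate=30,until_force=25)
s=observe();print(hit,(s["tcp_pos"]-O)@ey)
line(s["tcp_pos"]*[1,1,0]+[0,0,28]-50*ey,TH); up(150)
go([300,-200,450],PR)
s,c=capture("side"),capture("top");g=c["img"].astype(int).sum(2)
for v in (204,234,264,275): print(v,g[v,186:206].tolist())
print(jars()[1],observe()["clock"])
save(c,"f.png",(110,130,400,325),2.7)
```

```text
True -92.65272584919364
204 [75, 91, 94, 99, 73, 80, 76, 79, 90, 147, 248, 188, 162, 246, 288, 277, 287, 276, 282, 379]
234 [88, 85, 88, 75, 69, 88, 84, 105, 192, 242, 207, 155, 249, 326, 350, 355, 343, 335, 331, 444]
264 [91, 92, 85, 99, 110, 98, 132, 208, 270, 278, 158, 260, 348, 343, 337, 342, 349, 339, 404, 535]
275 [242, 253, 250, 248, 265, 289, 289, 242, 329, 440, 171, 333, 340, 334, 368, 540, 543, 544, 533, 526]
[[524.4, -96.5], [608.6, -100.0]] 131.8333
```

View pics/f.png

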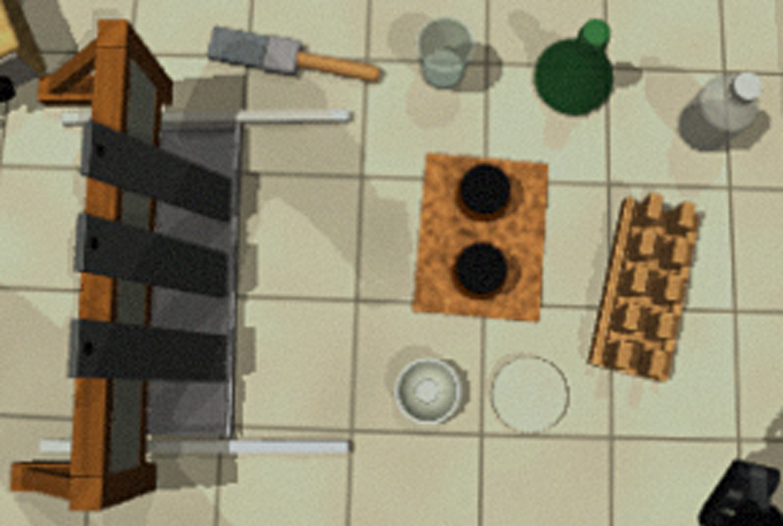

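The three boards lean side by side at (160,170), (155,245) and (150,350), with gaps between them and their feet within a few mm of the lip. The jars stand on the mat, the rack is empty, the tray is home and the bystanders are where they were.

```bash
python3 -c "
from h import *
print(ctrl.job_done())"
```

```text
the job is handed in; nothing more can be done
None
```

The job is handed in at about 132 s: both jars are on the mat, the tray is home, and all three boards lean on the wall with their feet within about 4 mm of the lip; while setting the first board I pulled the tray about 14 mm out and had to push it home again, with small nudges after the last board.

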